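Draw the notched bolt template from a leaning stack into its gauge dock

ROBOT

A 6-joint arm with a two-finger parallel gripper is mounted at the origin on the work surface. World frame = base frame: x ahead of the robot, y to its left, z up, the work surface at z = 0. Lengths are in m, angles in rad, forces in N, time in s.
With the tool pointing down it reaches from about 0.35 to 0.85 m from the base axis. Payload 8.1 kg.
Tool frame: the origin (TCP) lies between the finger pads; the fingertips stand 8 mm ahead of it and the grasp point (between the pads) lies 11 mm behind it (robot.tip_reach is the y of the fingertips in the tool frame, in m); y points along the fingers, z is the direction in which the jaws open and shut, and the axes are right-handed (so a half turn about y gives the same grasp; the last joint's range is limited). The gripper opens to 93 mm and grips with 3 to 60 N. Pads are 15 mm wide; open, the fingers measure 128 mm over their backs; the gripper's body (75 mm by 188 mm) begins 65 mm behind the grasp point.
Start: joints at [-1.276, 0.13, 1.488, -0, 1.523, -0.085], TCP at [0.222, -0.557, 0.227] pointing down, gripper open.
Joint ranges: [-2.96, 2.96], [-0.89, 2.26], [0.02, 2.5], [-1.34, 4.48], [0, 2.73], [-2.66, 2.66]. Speed limits (rad/s): [2.39, 2.39, 2.79, 3.14, 3.14, 3.14].

INTERFACE

Orientations are given as a rotation vector (axis times angle).
In Python, from plant import robot gives the robot as it stands.
- The arm moves only by the tool carry_out, never from a script. Its argument "increments" is a list of rows, each an object with "linear": the shift along the tool's x, y, z in m, a list of three; "yaw": the turn about the tool's y in rad. A call has 1 to 5 rows; each row is the pose to reach, as a shift and turn from the pose measured when the call began, along the tool's axes at that moment; what a row does not reach only later rows make up. A row lasts 1/8 s, in which the tool goes at most 62.5 mm and 10.7 degrees, less where a joint would pass 70% of its speed; a pose out of reach is approached as far as the arm can. A call with a gripper value outside its range is refused whole. "gripper" is the opening, from 0 (shut) to 1 (fully open), set as the call begins (left out, the last holds). The fingers move at their own pace and stop on an object; "newtons" is the grip in N (left out, the last holds). Time passes only in rows, so rows that repeat a pose let the fingers close. It gives the time, the measured TCP pose, the force and the opening at its end, in the units of the state.
- robot.read_state(): the state, without advancing time (a new reading comes with each control period).
- robot.read_camera(name): name is "side" or "top"; returns the picture (420x560x3 uint8, blue, green, red); there is no depth.
- robot.camera_params(name): a dict with "fov_y" (degrees; the focal length in pixels is half the picture's height over the tangent of half this angle, whatever the lens; pixels are square), "cx", "cy" (the principal point, pixels), "R" (3x3) and "t" (3): a world point X has camera coordinates R X + t. Camera axes: x right, y down, z forward; pixel columns grow to the right and rows downward; lengths in m; the calibration is good to about 2 mm. A picture is of the moment at which its call begins. camera_params takes no time and is no camera call.
- robot.close_job(): hands the job in, once; it reports no verdict.
The state is a dict: "t": time; "q": joint angles; "dq": joint speeds; "joint_torque": joint torques, N m; "tool_pos": TCP position; "orientation": TCP orientation; "force": force on the tool from outside, world axes, zero at the start; "wrist_torque": the same for the moment, N m; "opening": finger opening in m.
Only numpy, scipy, OpenCV 4.12 (cv2) and the standard library are available. Lean on these libraries where they do the work, as an engineer would, in place of code of your own. Each camera call takes 0.05 s, during which the arm holds its last target.

TASK

Draw the notched bolt template out from between the two plain plates it is leaning with, sliding it along the rack's ledge without lifting it off, and gently push its leading end into the gap of the steel dock until it has pressed the stop pad inside fully in. Do not ram it home; leave the two plain plates leaning in their place and the other things on the bench undisturbed.

Things in the scene. Friction and masses are not known exactly. Their poses are not given: they have to be found in the camera images.
- rack: Fixed grey steel rack, 450 mm long. Origin on the bench; y (level) runs along it from the stack to the dock, the way the template is drawn; z up; x from backrest to open front. Ledge and backrest lean back 0.23 rad, so the plates lean to -x. Measured up the lean from the ledge, the backrest is 75 mm high at the stack and 62 mm from y = -55 mm on, where it is thicker and touches the template's back.
- rack_ledge (a point): Point on the ledge's top below the middle of the template's track, 35 mm above the bench, at the rack's y = 0. A 7 mm lip runs along the ledge's front edge, 25 mm in front of this line.
- template: Bolt template: loose aluminium plate 180 long (y, to the dock) x 100 high (z) x 10 mm thick (x), 0.33 to 0.55 kg, with a ring of eight holes and two notches in its top edge. Middle one of three leaning plates, standing out about 75 to 100 mm beyond the others towards the dock: at first only its leading notch is free. Origin: middle of its lower edge. Sliding it takes about 1.5 to 4 N.
- template_mid (a point): Centre of the template, half-way up and half-way along; axes as template.
- lead_notch (a point): Middle of the template's leading notch (nearer the dock), 40 mm wide (y), 32 mm deep, open at the top and through the thickness; centred 34 mm from the plate's end. The point is half-way down it (floor 16 mm below) and half-way through the plate. The metal beyond it is 14 mm wide.
- tail_notch (a point): Middle of the template's tail notch, of the same form, 34 mm from the tail end. At first it lies between the plain plates, which leave no room for a finger. Its wall towards the dock is the plate's 72 mm wide middle part.
- lead_end (a point): Middle of the template's leading end face (the face that meets the stop pad), 45 mm above its lower edge.
- dock: Fixed dock on the rack, its place along it varies: two steel cheeks 75 mm long and 95 mm high with a 12.5 mm gap, leaning like the plates. Origin on the bench, mouth at its y = 0, gap towards +y. A 58 mm high flared lead-in stands 17 mm out from the front cheek. No finger fits in the gap: a finger in the leading notch can bring the end only about 8 mm past the mouth.
- dock_mouth (a point): Centre of the mouth of the dock's gap, 45 mm above the ledge. Axes as the rack's.
- rear_plate: Plain aluminium plate 140 x 100 x 10 mm, loose, behind the template against the backrest; origin at the middle of its lower edge, y along the rack.
- front_plate: Plain aluminium plate 140 x 100 x 10 mm, loose, leaning on the template's front face; origin at the middle of its lower edge. When the template leaves, it settles back against the rear plate by itself.
- gasket: Silver-plated copper gasket ring, 100 mm across, 4 mm high, lying on the bench; bystander.
- wing_nut: Brass wing nut, 64 mm across, 35 mm high; bystander.
- wrench_head: Blue anodized torque wrench head, about 100 mm long, 36 mm high; bystander.
- bolt_a: Stainless hex bolt, 80 mm long, lying; bystander.
- bolt_b: Stainless hex bolt, 80 mm long, lying; bystander.
- jar: Closed jar, 60 mm across, 85 mm high; bystander.
- pad (a joint): The stop pad: dark steel block, 90 mm high with a steel stud on top, that closes the dock's gap 44 to 58 mm beyond the mouth (this varies and is not measured: feel for it). It reads 0 as it starts and grows (m) as it is pushed in along the rack's +y: it yields stiffly at 5 N, on top of the plate's own drag, and stays where it is left; at 0.005 it is fully in, against a hard end.
Things that resemble listed ones, but are neither listed nor needed, are in the scene too. What is shaped like the front_plate but yellow is not meant.

How it is judged:
At the end, for the whole second after the job is handed in: The stop pad is in by 3.5 mm or more; the template stands on the ledge, its end over 45 mm inside the gap (6 mm in height, 8 mm across), in line with the rack within 0.05 rad, tilt under 0.33; the plain plates still lean (tilt under 0.5, moved under 30 mm); all three at rest (value of joint pad above 0.0035 m and y of lead_end in the frame of dock_mouth above 0.045 m and x of lead_end in the frame of dock_mouth between -0.008 and 0.008 m and z of lead_end in the frame of dock_mouth between -0.006 and 0.006 m and angle between the y axis of template and the y axis of rack, either way round below 0.05 rad and angle between template's own z axis and vertical below 0.33 rad and linear speed of each of template, front_plate, rear_plate below 0.01 m/s and angle between each of rear_plate, front_plate's own z axis and vertical below 0.5 rad and distance of each of rear_plate, front_plate from where it was at the start of the episode below 0.03 m); the robot touches nothing.
It fails at once if a plain plate toppled (over 0.6 rad from vertical) or dragged more than 30 mm (angle between any of rear_plate, front_plate's own z axis and vertical above 0.6 rad or distance of any of rear_plate, front_plate from where it was at the start of the episode above 0.03 m).
It fails at once if the template lifted off the ledge (its centre more than 15 mm up) (z of template_mid in the frame of rack above 0.1 m).
It fails at once if the stop pad rammed: pressed by the template with more than 35 N (contact force between template and pad above 35 N).
It fails at once if a bystander moved more than 30 mm (distance of any of gasket, wing_nut, wrench_head, bolt_a, bolt_b, jar from where it was at the start of the episode above 0.03 m).
It also fails if it takes over 51 s, if anything falls off the work surface, if the arm or the gripper's body presses on something with over 40 N, if the wrist force passes 120 N, or if a joint passes its speed limit or range.

## Working session

There is one attempt and no reset: what is moved stays moved. The work goes in short steps, Python scripts to look and compute and a tool call to move; the robot and the scene stay as the last step left them, time stands still between calls to the robot, and variables do not carry over. Pictures are saved under pics/ and viewed, and the job is handed in when it is done.

Besides the shell and the picture viewer there is one more tool, called after "Call:" by a JSON object that holds its "method" and its "body", one argument or row to a line. carry_out: Moves the arm, as the interface text tells. Its arguments: {"type":"object","properties":{"increments":{"type":"array","items":{"type":"object","properties":{"linear":{"type":"array","items":{"type":"number"}},"yaw":{"type":"number"}}}},"gripper":{"type":"number"},"newtons":{"type":"number"}},"required":["increments"]}

```bash
mkdir -p pics; ls; python3 - <<'E'
from plant import robot
import cv2,json
for n in("side","top"):
    im=robot.read_camera(n); cv2.imwrite(f"pics/{n}0.png",im)
    p=robot.camera_params(n); print(n,p)
print(robot.read_state(), robot.tip_reach)
E
```

```text
pics
side {'fov_y': 53.240766841516724, 'cx': 273.2795973471195, 'cy': 209.65037312288615, 'R': array([[-0.78362899, -0.62115562, -0.00955577],
       [-0.45326801,  0.58221121, -0.67496535],
       [ 0.42482199, -0.52459108, -0.73778755]]), 't': array([0.46809703, 0.28138467, 0.79218946])}
top {'fov_y': 49.63249383076049, 'cx': 277.9776575128802, 'cy': 207.5663699967633, 'R': array([[-5.17522901e-03, -9.99986562e-01, -3.03612906e-04],
       [-9.93210260e-01,  5.17544535e-03, -1.16217873e-01],
       [ 1.16217883e-01, -2.99902656e-04, -9.93223698e-01]]), 't': array([0.06218545, 0.57162917, 0.97993039])}
{'t': 0.1, 'q': array([-1.27639095e+00,  1.31090316e-01,  1.48920758e+00,  7.37647477e-06,
        1.52299040e+00, -8.53755691e-02]), 'dq': array([ 0.00102709, -0.00086428, -0.00265389,  0.0002696 ,  0.00019035,
        0.00053269]), 'joint_torque': array([ 5.95200909e-04, -5.61342931e+01, -4.93096161e+01,  7.69771636e-02,
        2.91563157e-02, -4.62499781e-05]), 'tool_pos': array([ 0.2223172 , -0.55673834,  0.22566911]), 'orientation': array([-0.38721555,  2.01541066, -2.01195106]), 'force': array([-0.21608497,  0.33561174, -0.08194579]), 'wrist_torque': array([-0.00692265,  0.02410172,  0.00796136]), 'opening': 0.09293008733162164} 0.008
```

View pics/side0.png

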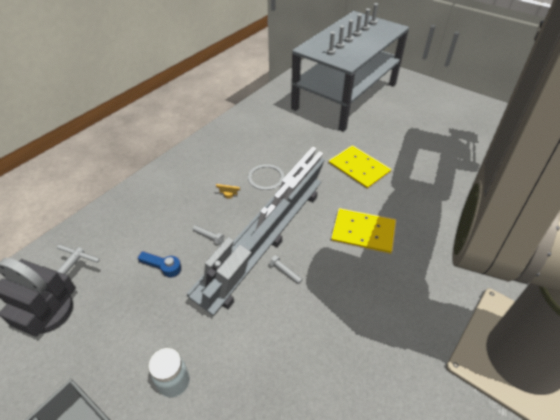

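View pics/top0.png

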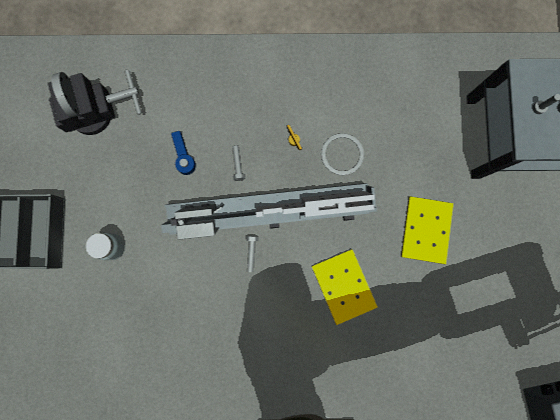

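```bash
python3 - <<'E'
import cv2
im=cv2.imread("pics/top0.png"); cv2.imwrite("pics/topc.png",cv2.resize(im[170:250,150:390],None,fx=3.3,fy=3.3,interpolation=cv2.INTER_CUBIC))
im=cv2.imread("pics/side0.png"); cv2.imwrite("pics/sidec.png",cv2.resize(im[140:315,180:340],None,fx=3.4,fy=3.4,interpolation=cv2.INTER_CUBIC))
E
```

```text
(no output)
```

View pics/topc.png

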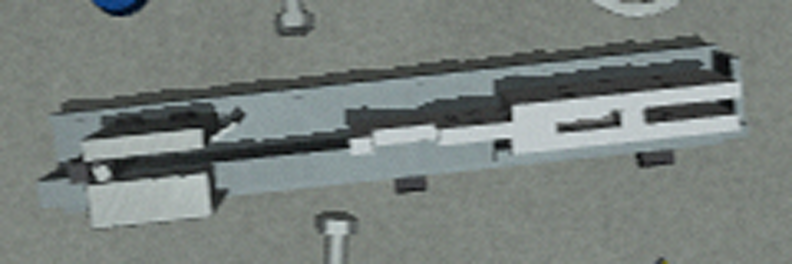

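View pics/sidec.png

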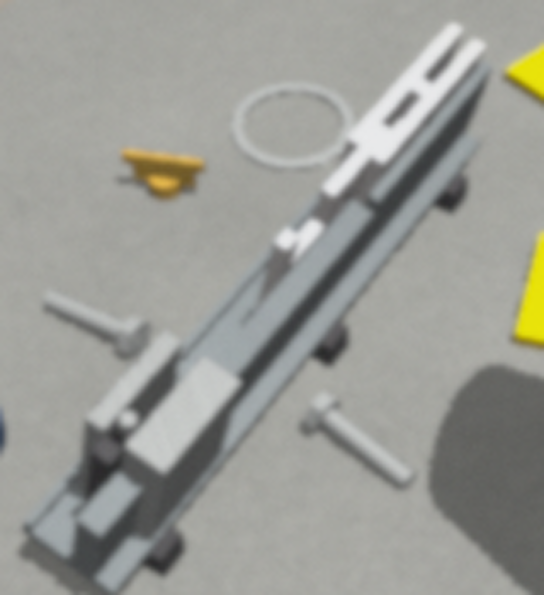

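```bash
cat > h.py <<'E'
import numpy as np,cv2
from scipy.spatial.transform import Rotation as Ro
from scipy.optimize import least_squares
import plant
robot=plant.robot
C={n:robot.camera_params(n) for n in("side","top")}
def proj(n,X):
    p=C[n];f=210/np.tan(np.radians(p["fov_y"])/2)
    c=np.atleast_2d(X)@p["R"].T+p["t"]
    return c[:,:2]/c[:,2:]*f+[p["cx"],p["cy"]]
a=.23
def rk(P,y,h,d=0):  # P=(X,Y,yaw): track point; y along, h up lean, d thickness(+front)
    X,Y,w=P
    l=np.array([d*np.cos(a)-h*np.sin(a),y,d*np.sin(a)+h*np.cos(a)])
    return np.array([X,Y,.035])+Ro.from_euler('z',w).as_matrix()@l
def crop(im,x0,x1,y0,y1,k,name):
    c=cv2.resize(im[y0:y1,x0:x1],None,fx=k,fy=k,interpolation=cv2.INTER_CUBIC)
    for x in range(x0,x1,10): cv2.line(c,(int((x-x0)*k),0),(int((x-x0)*k),6 if x%50 else 16),(0,0,255),1)
    for y in range(y0,y1,10): cv2.line(c,(0,int((y-y0)*k)),(6 if y%50 else 16,int((y-y0)*k)),(0,0,255),1)
    cv2.imwrite("pics/"+name,c)
E
python3 - <<'E'
from h import *
t=cv2.imread("pics/top0.png");s=cv2.imread("pics/side0.png")
crop(t,250,380,180,222,6,"t1.png");crop(t,160,260,195,245,8,"t2.png")
crop(s,255,330,145,225,7,"s1.png");crop(s,185,260,230,310,7,"s2.png")
s0=robot.read_state();print(Ro.from_rotvec(s0["orientation"]).as_matrix().round(3))
for n in C: print(-C[n]["R"].T@C[n]["t"])
E
```

```text
[[-0.929 -0.     0.371]
 [-0.371  0.002 -0.929]
 [-0.    -1.    -0.002]]
[0.15781756 0.54251131 0.77886545]
[0.45418434 0.05952006 1.03974249]
```

View pics/t1.png

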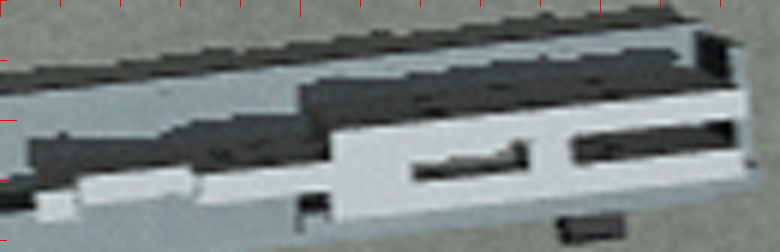

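View pics/t2.png

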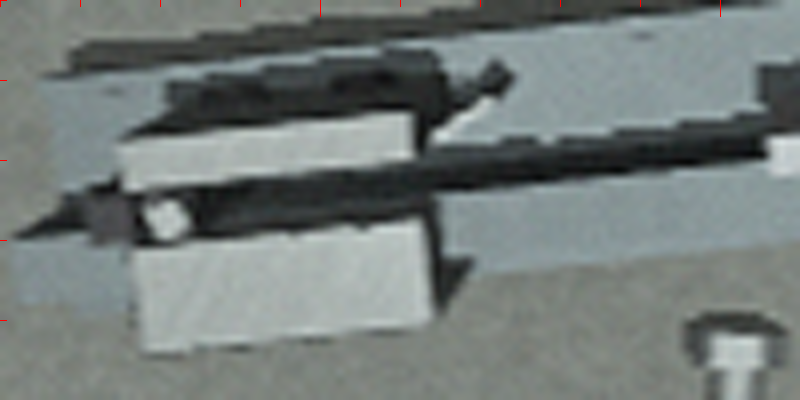

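View pics/s1.png

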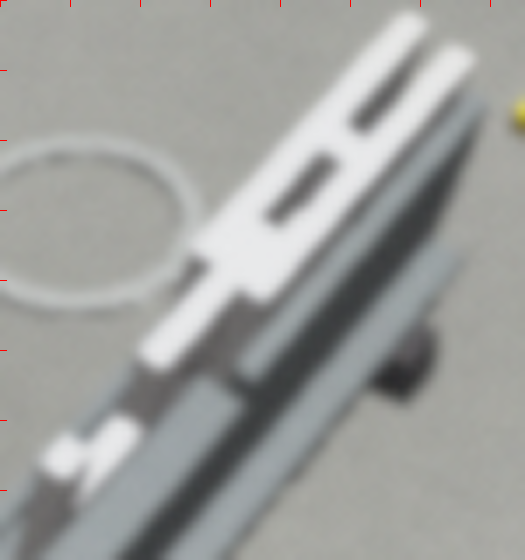

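View pics/s2.png

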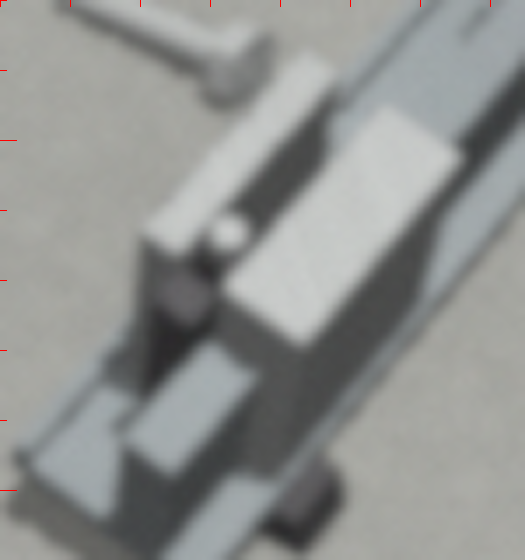

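```bash
cat > fit.py <<'E'
from h import *
# (cam, crop, px) -> params: X,Y,w,T(lead end y),F(front plate lead y),B(rear lead),D(dock mouth)
K={"t1":("top",250,180,6),"t2":("top",160,195,8),"s1":("side",255,145,7),"s2":("side",185,230,7)}
obs=[]
def o(c,x,y,f): n,x0,y0,k=K[c]; obs.append((n,np.array([(x+.5)/k-.5+x0,(y+.5)/k-.5+y0]),f,c))
# f: (which, dy, h, d)
o("t1",36,193,("T",0,.1,.005));o("t1",40,220,("T",0,.1,-.005))
o("t1",78,190,("T",-.014,.1,.005));
o("t1",197,174,("T",-.054,.1,.005));o("t1",200,204,("T",-.054,.1,-.005))
o("t1",330,132,("F",0,.1,.015));o("t1",333,220,("B",0,.1,-.015))
o("t1",745,88,("F",-.14,.1,.015));o("t1",745,178,("B",-.14,.1,-.015))
o("s1",40,462,("T",0,.1,.005));o("s1",62,484,("T",0,.1,-.005))
o("s1",65,432,("T",-.014,.1,.005));o("s1",90,450,("T",-.014,.1,-.005))
o("s1",138,352,("T",-.054,.1,.005));o("s1",163,372,("T",-.054,.1,-.005))
o("s1",192,250,("F",0,.1,.015));o("s1",262,302,("B",0,.1,-.015))
o("s1",408,10,("F",-.14,.1,.015));o("s1",475,62,("B",-.14,.1,-.015))
o("t2",416,157,("D",0,.095,.00625));o("t2",428,215,("D",0,.095,-.00625));o("t2",120,190,("D",.075,.095,.00625));o("t2",134,250,("D",.075,.095,-.00625))
o("s2",390,105,("D",0,.095,-.00625));o("s2",335,80,("D",0,.095,.00625));o("s2",225,290,("D",.075,.095,-.00625));o("s2",175,252,("D",.075,.095,.00625))
def res(v):
    q=dict(T=v[3],F=v[4],B=v[5],D=v[6]);r=[]
    for n,p,(wh,dy,h,d),c in obs: r.append(proj(n,rk(v[:3],q[wh]+dy,h,d))[0]-p)
    return np.array(r)
v0=[.5,0,0.05,0,-.1,-.1,.1]
# gauge: Y along is redundant -> prior T=0
s=least_squares(lambda v:np.r_[res(v).ravel(),1e3*v[3]],v0,loss="soft_l1")
v=s.x;print(v.round(4))
for (n,p,f,c),e in zip(obs,res(v)): print(c,f,e.round(2))
np.save("v.npy",v)
E
python3 fit.py
```

```text
[ 0.5689  0.1052  0.099   0.     -0.0998 -0.0975  0.0889]
t1 ('T', 0, 0.1, 0.005) [0.39 0.49]
t1 ('T', 0, 0.1, -0.005) [0.25 0.9 ]
t1 ('T', -0.014, 0.1, 0.005) [0.33 0.27]
t1 ('T', -0.054, 0.1, 0.005) [0.31 0.87]
t1 ('T', -0.054, 0.1, -0.005) [0.31 0.78]
t1 ('F', 0, 0.1, 0.015) [0.36 0.59]
t1 ('B', 0, 0.1, -0.015) [0.1  0.78]
t1 ('F', -0.14, 0.1, 0.015) [0.41 0.73]
t1 ('B', -0.14, 0.1, -0.015) [0.39 0.6 ]
s1 ('T', 0, 0.1, 0.005) [-1.03 -0.08]
s1 ('T', 0, 0.1, -0.005) [-0.26 -0.64]
s1 ('T', -0.014, 0.1, 0.005) [-0.88  0.04]
s1 ('T', -0.014, 0.1, -0.005) [-0.56  0.02]
s1 ('T', -0.054, 0.1, 0.005) [-1.03 -0.02]
s1 ('T', -0.054, 0.1, -0.005) [-0.78 -0.41]
s1 ('F', 0, 0.1, 0.015) [-1.29 -0.29]
s1 ('B', 0, 0.1, -0.015) [-0.65  0.03]
s1 ('F', -0.14, 0.1, 0.015) [-1.35  0.09]
s1 ('B', -0.14, 0.1, -0.015) [-0.9  -0.45]
t2 ('D', 0, 0.095, 0.00625) [0.49 1.7 ]
t2 ('D', 0, 0.095, -0.00625) [-0.28  0.56]
t2 ('D', 0.075, 0.095, 0.00625) [0.37 1.43]
t2 ('D', 0.075, 0.095, -0.00625) [-0.59  0.04]
s2 ('D', 0, 0.095, -0.00625) [-2.03 -1.35]
s2 ('D', 0, 0.095, 0.00625) [ 0.73 -1.27]
s2 ('D', 0.075, 0.095, -0.00625) [-2.05 -0.91]
s2 ('D', 0.075, 0.095, 0.00625) [-0.21  0.75]
```

```bash
cat >> h.py <<'E'
def plan(tgt,zang):
    s=robot.read_state();R=Ro.from_rotvec(s["orientation"]).as_matrix()
    d=R.T@(np.array(tgt)-s["tool_pos"])
    cur=np.arctan2(R[1,2],R[0,2]);dw=(zang-cur+np.pi)%(2*np.pi)-np.pi
    print("t",round(s["t"],2),"pos",s["tool_pos"].round(4),"zang",round(cur,4),"F",s["force"].round(1),"op",round(s["opening"],4))
    print("linear",d.round(4),"yaw",round(-dw,3), "q",s["q"].round(2))
def local():
    v=np.load("v.npy");s=robot.read_state();c,q=np.cos(v[2]),np.sin(v[2])
    d=s["tool_pos"]-[v[0],v[1],.035]; print("rack-local x,y,z",np.round([c*d[0]+q*d[1],-q*d[0]+c*d[1],d[2]],4))
def at(y,z,h=.085):
    v=np.load("v.npy");p=rk(v[:3],y,h);p[2]=z;return p
E
python3 - <<'E'
from h import *
v=np.load("v.npy");print(at(-.034,.116))
plan(at(-.034,.2),v[2])
E
```

```text
[0.55293741 0.06948338 0.116     ]
t 0.1 pos [ 0.2223 -0.5567  0.2257] zang -1.191 F [-0.2  0.3 -0.1] op 0.0929
linear [-0.5392  0.0265 -0.459 ] yaw -1.29 q [-1.28  0.13  1.49  0.    1.52 -0.09]
```

Candidates: the yellow plates with holes at top (343,287) and (428,230) are decoys. The silver plates at top (330,207) are the stack, and the middle one stands out at (256–305,212) with a notch at (263–282). I choose that middle plate; crop t1 confirms the 14 mm tip and the 40 mm notch. Now I approach it with the fingers closing.

Call:
{"method": "carry_out", "body": {
  "increments": [
    {"linear": [-0.04, 0, -0.034], "yaw": -0.1},
    {"linear": [-0.08, 0, -0.068], "yaw": -0.2},
    {"linear": [-0.12, 0, -0.102], "yaw": -0.3},
    {"linear": [-0.16, 0, -0.136], "yaw": -0.4},
    {"linear": [-0.2, 0, -0.17], "yaw": -0.5}
  ],
  "gripper": 0,
  "newtons": 15
}}

```text
t: 0.72
tool_pos: [0.3454, -0.323, 0.2256]
orientation: [-0.801, 1.697, -1.693]
force: [0.4, -0.2, 0.9]
opening: 0.0477
```

```bash
python3 - <<'E'
from h import *
v=np.load("v.npy")
plan(at(-.034,.2),v[2])
E
```

```text
t 0.72 pos [ 0.3454 -0.323   0.2256] zang -0.688 F [ 0.4 -0.2  0.9] op 0.0477
linear [-0.435   0.0263 -0.0888] yaw -0.787 q [-0.86 -0.22  1.83  0.    1.53 -0.17]
```

Call:
{"method": "carry_out", "body": {
  "increments": [
    {"linear": [-0.04, 0, -0.008], "yaw": -0.09},
    {"linear": [-0.09, 0, -0.018], "yaw": -0.2},
    {"linear": [-0.14, 0, -0.029], "yaw": -0.32},
    {"linear": [-0.19, 0, -0.039], "yaw": -0.44},
    {"linear": [-0.24, 0, -0.049], "yaw": -0.55}
  ]
}}

```text
t: 1.35
tool_pos: [0.4603, -0.1048, 0.2257]
orientation: [-1.142, 1.309, -1.305]
force: [0.7, -0.2, 0.0]
opening: 0.0011
```

```bash
python3 - <<'E'
from h import *
v=np.load("v.npy")
plan(at(-.034,.2),v[2])
E
```

```text
t 1.35 pos [ 0.4603 -0.1048  0.2257] zang -0.1343 F [ 0.7 -0.2  0. ] op 0.0011
linear [-0.1851  0.026   0.0685] yaw -0.233 q [-0.33 -0.22  1.83  0.    1.53 -0.2 ]
```

Call:
{"method": "carry_out", "body": {
  "increments": [
    {"linear": [-0.05, 0, 0.018], "yaw": -0.06},
    {"linear": [-0.1, 0, 0.037], "yaw": -0.13},
    {"linear": [-0.15, 0, 0.055], "yaw": -0.19},
    {"linear": [-0.185, 0.026, 0.0685], "yaw": -0.233},
    {"linear": [-0.185, 0.026, 0.0685], "yaw": -0.233}
  ]
}}

```text
t: 1.98
tool_pos: [0.5517, 0.0716, 0.1968]
orientation: [-1.258, 1.139, -1.129]
force: [0.4, -0.5, -0.1]
opening: 0.0005
```

```bash
python3 - <<'E'
from h import *
v=np.load("v.npy")
im=robot.read_camera("side");crop(im,220,330,130,240,5,"s3.png")
im=robot.read_camera("top");crop(im,160,390,130,280,3,"t3.png")
plan(at(-.034,.116),v[2]);local()
E
```

```text
t 2.08 pos [0.5523 0.0694 0.1993] zang 0.0993 F [1.1 0.3 1.2] op 0.0003
linear [0.0001 0.0833 0.0009] yaw 0.0 q [ 0.03  0.03  1.64  0.    1.47 -0.07]
rack-local x,y,z [-0.02   -0.034   0.1643]
```

View pics/s3.png

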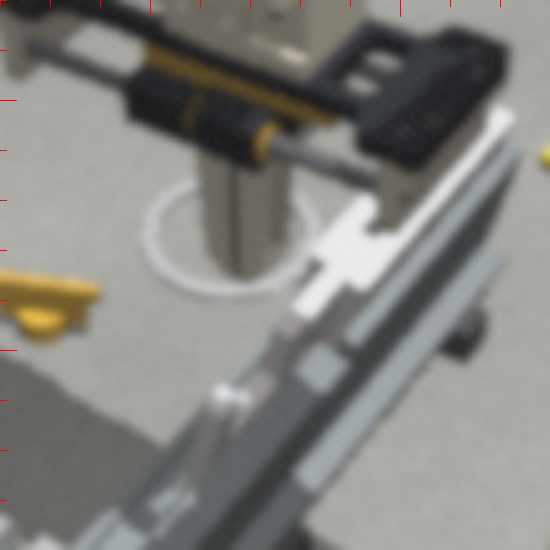

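View pics/t3.png

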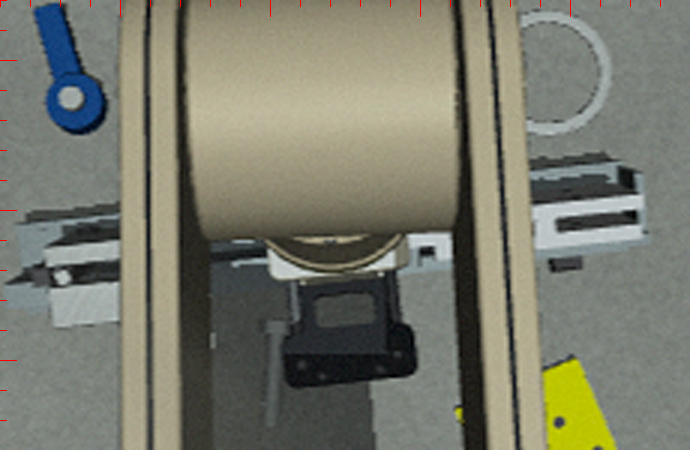

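```bash
python3 - <<'E'
from h import *
s=robot.read_state();p=s["tool_pos"]-[0,0,.008]
v=np.load("v.npy");w=v[2];X=np.array([np.cos(w),np.sin(w),0]);Y=np.array([-np.sin(w),np.cos(w),0])
for a1,b in((-1,-1),(-1,1),(1,1),(1,-1)): print(a1,b,(proj("side",p+X*.0175*a1+Y*.0075*b)[0]-[220,130])*5)
E
```

```text
-1 -1 [289.01230437 261.04282129]
-1 1 [268.98021586 283.04844341]
1 1 [196.50894537 250.92227706]
1 -1 [216.95160206 229.56485065]
```

Call:
{"method": "carry_out", "body": {
  "increments": [
    {"linear": [0, 0.025, 0.001], "yaw": 0},
    {"linear": [0, 0.045, 0.001], "yaw": 0},
    {"linear": [0, 0.058, 0.001], "yaw": 0},
    {"linear": [0, 0.058, 0.001], "yaw": 0}
  ]
}}

```text
t: 2.58
tool_pos: [0.5522, 0.0691, 0.1402]
orientation: [-1.257, 1.141, -1.133]
force: [-0.7, 0.1, 0.5]
opening: 0.0002
```

```bash
python3 - <<'E'
from h import *
v=np.load("v.npy")
im=robot.read_camera("side");crop(im,230,330,150,240,6,"s4.png")
plan(at(-.034,.116),v[2]);local()
E
```

```text
t 2.62 pos [0.5529 0.0692 0.1413] zang 0.0988 F [ 0.3 -0.7  0.9] op 0.0004
linear [-0.0002  0.0253  0.0001] yaw -0.0 q [ 0.03  0.07  1.71  0.    1.36 -0.07]
rack-local x,y,z [-0.0194 -0.0342  0.1063]
```

View pics/s4.png

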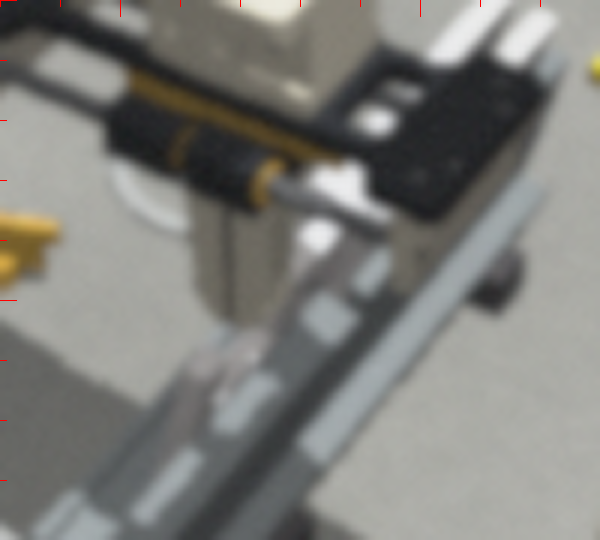

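Call:
{"method": "carry_out", "body": {
  "increments": [
    {"linear": [0, 0.007, 0], "yaw": 0},
    {"linear": [0, 0.014, 0], "yaw": 0},
    {"linear": [0, 0.021, 0], "yaw": 0},
    {"linear": [0, 0.0255, 0], "yaw": 0},
    {"linear": [0, 0.0255, 0], "yaw": 0}
  ]
}}

```text
t: 3.25
tool_pos: [0.5524, 0.0693, 0.1151]
orientation: [-1.256, 1.14, -1.133]
force: [0.2, 0.9, -0.6]
opening: 0.0008
```

```bash
python3 - <<'E'
from h import *
v=np.load("v.npy")
plan(at(-.024,.115),v[2]);local()
E
```

```text
t 3.25 pos [0.5524 0.0693 0.1151] zang 0.0988 F [ 0.2  0.9 -0.6] op 0.0008
linear [-0.0101  0.0001  0.0005] yaw -0.0 q [ 0.03  0.1   1.73  0.    1.32 -0.07]
rack-local x,y,z [-0.0199 -0.0341  0.0801]
```

Call:
{"method": "carry_out", "body": {
  "increments": [
    {"linear": [-0.005, 0, 0], "yaw": 0},
    {"linear": [-0.009, 0, 0], "yaw": 0},
    {"linear": [-0.012, 0, 0], "yaw": 0},
    {"linear": [-0.015, 0, 0], "yaw": 0},
    {"linear": [-0.018, 0, 0], "yaw": 0}
  ]
}}

```text
t: 3.88
tool_pos: [0.5508, 0.0871, 0.1154]
orientation: [-1.256, 1.14, -1.133]
force: [0.8, -2.9, 1.9]
opening: 0.0005
```

```bash
python3 - <<'E'
from h import *
v=np.load("v.npy")
plan(at(.0725,.115),v[2]);local()
E
```

```text
t 3.88 pos [0.5508 0.0871 0.1154] zang 0.0987 F [ 0.8 -2.9  1.9] op 0.0005
linear [-0.0887  0.0005  0.0003] yaw -0.0 q [ 0.06  0.1   1.73  0.    1.32 -0.03]
rack-local x,y,z [-0.0197 -0.0162  0.0804]
```

Contact at about −3 N along y, so the template is sliding. I continue.

Call:
{"method": "carry_out", "body": {
  "increments": [
    {"linear": [-0.004, 0, 0], "yaw": 0},
    {"linear": [-0.008, 0, 0], "yaw": 0},
    {"linear": [-0.012, 0, 0], "yaw": 0},
    {"linear": [-0.016, 0, 0], "yaw": 0},
    {"linear": [-0.02, 0, 0], "yaw": 0}
  ]
}}

```text
t: 4.5
tool_pos: [0.5488, 0.1073, 0.1154]
orientation: [-1.256, 1.14, -1.133]
force: [0.4, -2.3, 0.9]
opening: 0.0003
```

Call:
{"method": "carry_out", "body": {
  "increments": [
    {"linear": [-0.004, 0, 0], "yaw": 0},
    {"linear": [-0.008, 0, 0], "yaw": 0},
    {"linear": [-0.012, 0, 0], "yaw": 0},
    {"linear": [-0.016, 0, 0], "yaw": 0},
    {"linear": [-0.02, 0, 0], "yaw": 0}
  ]
}}

```text
t: 5.12
tool_pos: [0.5467, 0.1275, 0.1154]
orientation: [-1.256, 1.14, -1.133]
force: [-1.0, -3.0, 0.3]
opening: 0.0007
```

```bash
python3 - <<'E'
from h import *
v=np.load("v.npy")
im=robot.read_camera("side");crop(im,190,330,140,270,5,"s5.png")
im=robot.read_camera("top");crop(im,160,390,150,250,3,"t5.png")
plan(at(.0725,.115),v[2]);local()
E
```

```text
t 5.22 pos [0.5467 0.1279 0.1153] zang 0.0991 F [-0.5  0.4 -1.2] op 0.0005
linear [-0.0478  0.0004  0.0004] yaw 0.0 q [0.14 0.11 1.72 0.   1.32 0.04]
rack-local x,y,z [-0.0198  0.0247  0.0803]
```

View pics/s5.png

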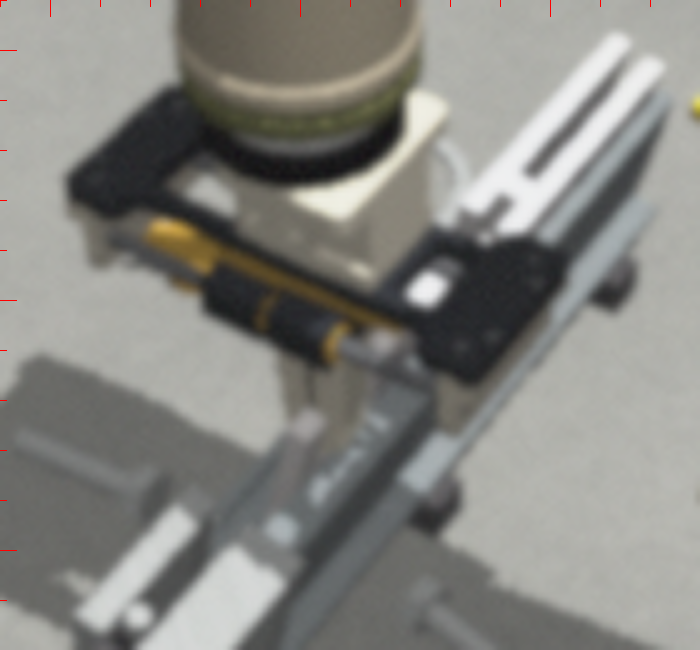

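View pics/t5.png

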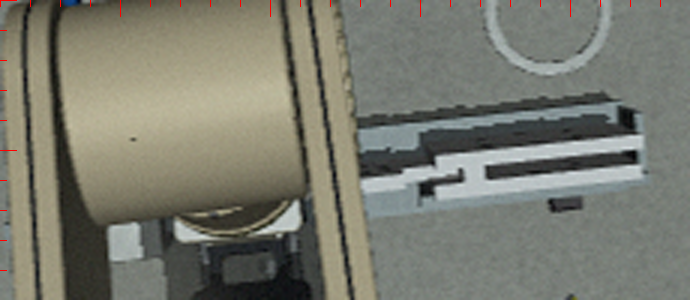

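Call:
{"method": "carry_out", "body": {
  "increments": [
    {"linear": [-0.004, 0, 0], "yaw": 0},
    {"linear": [-0.008, 0, 0], "yaw": 0},
    {"linear": [-0.012, 0, 0], "yaw": 0},
    {"linear": [-0.016, 0, 0], "yaw": 0},
    {"linear": [-0.02, 0, 0], "yaw": 0}
  ]
}}

```text
t: 5.85
tool_pos: [0.5447, 0.1481, 0.1154]
orientation: [-1.256, 1.14, -1.133]
force: [-0.4, -2.0, 0.8]
opening: 0.0005
```

Call:
{"method": "carry_out", "body": {
  "increments": [
    {"linear": [-0.004, 0, 0], "yaw": 0},
    {"linear": [-0.008, 0, 0], "yaw": 0},
    {"linear": [-0.012, 0, 0], "yaw": 0},
    {"linear": [-0.015, 0, 0], "yaw": 0},
    {"linear": [-0.018, 0, 0], "yaw": 0}
  ]
}}

```text
t: 6.48
tool_pos: [0.5428, 0.1662, 0.1153]
orientation: [-1.256, 1.14, -1.132]
force: [-0.9, -1.9, 0.6]
opening: 0.0003
```

```bash
python3 - <<'E'
from h import *
v=np.load("v.npy")
im=robot.read_camera("side");crop(im,190,310,160,280,5,"s6.png")
plan(at(.0725,.115),v[2]);local()
E
```

```text
t 6.53 pos [0.5428 0.1666 0.1153] zang 0.0993 F [ 0.2 -0.1 -0.2] op 0.0003
linear [-0.0089  0.0004  0.0005] yaw 0.0 q [0.21 0.13 1.7  0.   1.32 0.11]
rack-local x,y,z [-0.0199  0.0636  0.0803]
```

View pics/s6.png

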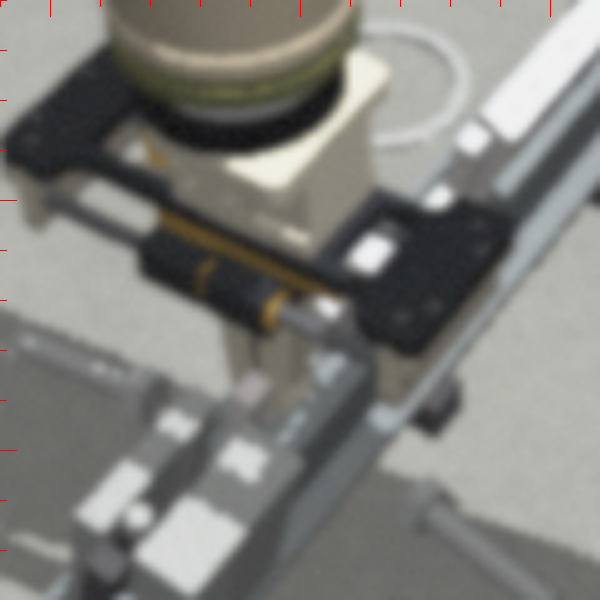

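Call:
{"method": "carry_out", "body": {
  "increments": [
    {"linear": [-0.002, 0, 0], "yaw": 0},
    {"linear": [-0.004, 0, 0], "yaw": 0},
    {"linear": [-0.006, 0, 0], "yaw": 0},
    {"linear": [-0.008, 0, 0], "yaw": 0},
    {"linear": [-0.0095, 0, 0], "yaw": 0}
  ]
}}

```text
t: 7.15
tool_pos: [0.5418, 0.1761, 0.1153]
orientation: [-1.256, 1.14, -1.132]
force: [-1.3, -2.8, 0.5]
opening: 0.0003
```

```bash
python3 - <<'E'
from h import *
v=np.load("v.npy")
im=robot.read_camera("side");crop(im,200,280,200,280,7,"s7.png")
plan(at(.0725,.115),v[2]);local()
E
```

```text
t 7.2 pos [0.5418 0.1763 0.1154] zang 0.0994 F [-0.6 -1.2  0.4] op 0.0005
linear [0.0009 0.0004 0.0005] yaw 0.0 q [0.22 0.13 1.69 0.   1.32 0.12]
rack-local x,y,z [-0.0199  0.0734  0.0804]
```

View pics/s7.png

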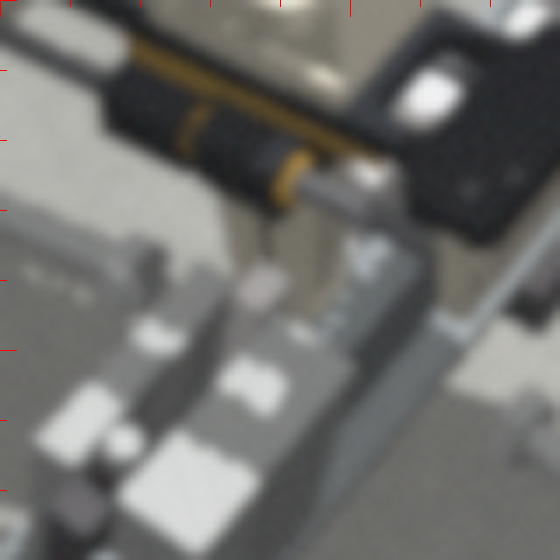

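Call:
{"method": "carry_out", "body": {
  "increments": [
    {"linear": [0.006, 0, 0], "yaw": 0},
    {"linear": [0.01, 0, 0], "yaw": 0},
    {"linear": [0.01, -0.025, 0], "yaw": 0},
    {"linear": [0.01, -0.06, 0], "yaw": 0},
    {"linear": [0.04, -0.075, 0], "yaw": 0}
  ]
}}

```text
t: 7.82
tool_pos: [0.5472, 0.1374, 0.1929]
orientation: [-1.253, 1.136, -1.131]
force: [0.7, -0.1, -0.5]
opening: 0.0004
```

```bash
python3 - <<'E'
from h import *
v=np.load("v.npy")
plan(at(-.051,.19),v[2]);local()
E
```

```text
t 7.83 pos [0.5472 0.1374 0.1929] zang 0.1016 F [ 0.7 -0.1 -0.5] op 0.0004
linear [ 0.0851  0.0026 -0.0012] yaw 0.003 q [0.15 0.05 1.63 0.   1.46 0.05]
rack-local x,y,z [-0.0184  0.0341  0.1579]
```

Call:
{"method": "carry_out", "body": {
  "increments": [
    {"linear": [0.03, 0, -0.001], "yaw": 0},
    {"linear": [0.06, 0, -0.001], "yaw": 0},
    {"linear": [0.085, 0, -0.001], "yaw": 0.002},
    {"linear": [0.085, 0, -0.001], "yaw": 0.002}
  ]
}}

```text
t: 8.32
tool_pos: [0.555, 0.051, 0.1928]
orientation: [-1.251, 1.139, -1.135]
force: [0.8, -0.3, 0.3]
opening: 0.0002
```

```bash
python3 - <<'E'
from h import *
v=np.load("v.npy")
im=robot.read_camera("side");crop(im,190,330,140,280,4,"s8.png")
plan(at(-.051,.115),v[2]);local()
for nm,y in(("lead top",.095),("n1",.081),("n2",.041),("n3",-.031),("n4",-.071),("tail",-.085)): print(nm,(proj("side",rk(v[:3],y,.1,0.0))[0]-[190,140])*4)
E
```

```text
t 8.38 pos [0.5549 0.052  0.1927] zang 0.0977 F [-0.8 -0.1 -0.9] op 0.0005
linear [-0.0003  0.0777 -0.0002] yaw -0.001 q [-0.    0.03  1.65  0.    1.46 -0.1 ]
rack-local x,y,z [-0.0192 -0.0515  0.1577]
lead top [176.57935207 409.02198103]
n1 [193.41614545 390.06469142]
n2 [239.79638962 337.84312517]
n3 [317.35546125 250.51593943]
n4 [357.46121117 205.35910349]
tail [371.03376496 190.07716547]
```

View pics/s8.png

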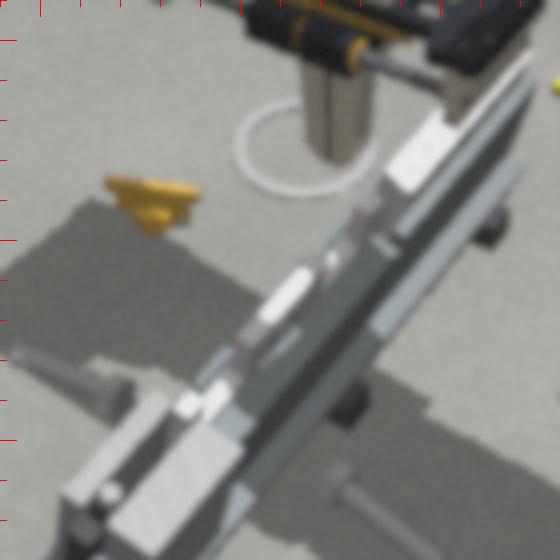

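```bash
python3 - <<'E'
from h import *
im=robot.read_camera("side");im=cv2.convertScaleAbs(im,alpha=1.0)
im=(255*(im/255.)**.6).astype(np.uint8)
crop(im,225,305,170,250,8,"s9.png")
v=np.load("v.npy")
c=cv2.imread("pics/s9.png")
def poly(pts,col):
    P=np.array([(proj("side",rk(v[:3],*q))[0]-[225,170]+.5)*8 for q in pts]).astype(np.int32);cv2.polylines(c,[P],False,col,1)
for d in(.005,-.005):
    L=.095
    poly([(L,.1,d),(L-.014,.1,d),(L-.014,.068,d),(L-.054,.068,d),(L-.054,.1,d),(L-.126,.1,d),(L-.126,.068,d),(L-.166,.068,d),(L-.166,.1,d),(L-.18,.1,d),(L-.18,0,d)],(0,0,255) if d<0 else (0,255,0))
cv2.imwrite("pics/s9.png",c)
E
```

```text
(no output)
```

View pics/s9.png

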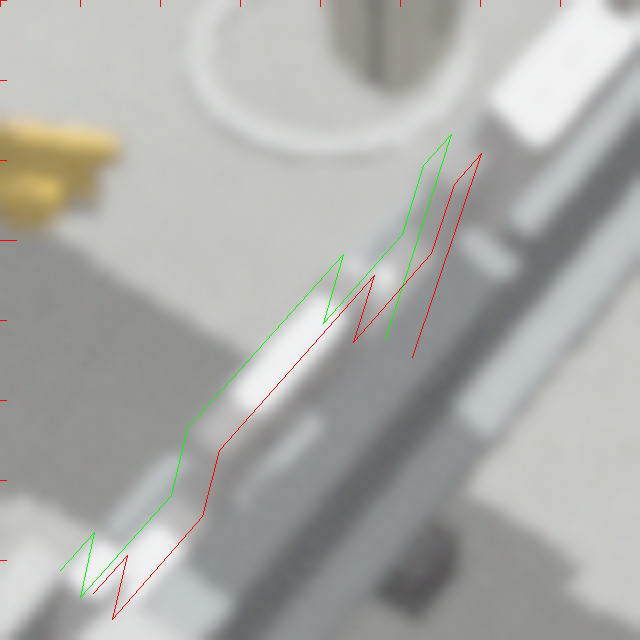

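Call:
{"method": "carry_out", "body": {
  "increments": [
    {"linear": [0, 0.025, 0], "yaw": 0},
    {"linear": [0, 0.045, 0], "yaw": 0},
    {"linear": [0, 0.06, 0], "yaw": 0},
    {"linear": [0, 0.07, 0], "yaw": 0},
    {"linear": [0, 0.0775, 0], "yaw": 0}
  ]
}}

```text
t: 9.05
tool_pos: [0.5547, 0.0532, 0.1147]
orientation: [-1.252, 1.138, -1.133]
force: [-1.2, -0.5, 0.4]
opening: 0.0003
```

Call:
{"method": "carry_out", "body": {
  "increments": [
    {"linear": [-0.003, 0, 0], "yaw": 0},
    {"linear": [-0.006, 0, 0], "yaw": 0},
    {"linear": [-0.009, 0, 0], "yaw": 0},
    {"linear": [-0.012, 0, 0], "yaw": 0},
    {"linear": [-0.015, 0, 0], "yaw": 0}
  ]
}}

```text
t: 9.68
tool_pos: [0.5536, 0.0679, 0.1152]
orientation: [-1.252, 1.137, -1.134]
force: [0.5, -3.2, 1.7]
opening: 0.0003
```

```bash
python3 - <<'E'
from h import *
v=np.load("v.npy")
im=robot.read_camera("side");im=(255*(im/255.)**.6).astype(np.uint8)
crop(im,205,305,150,270,5,"s10.png")
plan(at(-.051,.115),v[2]);local()
E
```

```text
t 9.72 pos [0.5535 0.0682 0.1152] zang 0.0989 F [-0.5 -1.8  1.1] op 0.0005
linear [ 0.0157  0.0001 -0.0005] yaw -0.0 q [ 0.03  0.1   1.73  0.    1.31 -0.07]
rack-local x,y,z [-0.0189 -0.0353  0.0802]
```

View pics/s10.png

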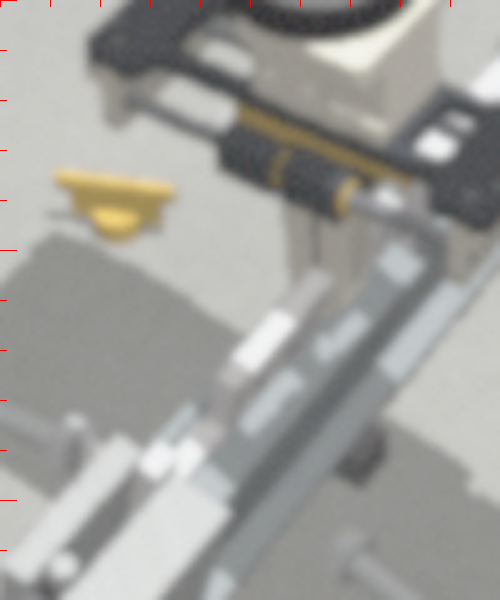

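Call:
{"method": "carry_out", "body": {
  "increments": [
    {"linear": [-0.003, 0, 0], "yaw": 0},
    {"linear": [-0.006, 0, 0], "yaw": 0},
    {"linear": [-0.009, 0, 0], "yaw": 0},
    {"linear": [-0.012, 0, 0], "yaw": 0},
    {"linear": [-0.015, 0, 0], "yaw": 0}
  ]
}}

```text
t: 10.35
tool_pos: [0.552, 0.0834, 0.1152]
orientation: [-1.252, 1.138, -1.134]
force: [0.4, -2.7, -0.4]
opening: 0.0008
```

Call:
{"method": "carry_out", "body": {
  "increments": [
    {"linear": [-0.002, 0, 0], "yaw": 0},
    {"linear": [-0.004, 0, 0], "yaw": 0},
    {"linear": [-0.006, 0, 0], "yaw": 0},
    {"linear": [-0.008, 0, 0], "yaw": 0},
    {"linear": [-0.01, 0, 0], "yaw": 0}
  ]
}}

```text
t: 10.98
tool_pos: [0.551, 0.0934, 0.1152]
orientation: [-1.252, 1.138, -1.134]
force: [1.1, -1.8, -1.1]
opening: 0.0006
```

Call:
{"method": "carry_out", "body": {
  "increments": [
    {"linear": [-0.001, 0, 0], "yaw": 0},
    {"linear": [-0.002, 0, 0], "yaw": 0},
    {"linear": [-0.003, 0, 0], "yaw": 0},
    {"linear": [-0.004, 0, 0], "yaw": 0},
    {"linear": [-0.005, 0, 0], "yaw": 0}
  ]
}}

```text
t: 11.6
tool_pos: [0.5505, 0.0985, 0.1152]
orientation: [-1.252, 1.138, -1.134]
force: [0.5, -2.0, -0.7]
opening: 0.0006
```

```bash
python3 - <<'E'
from h import *
im=robot.read_camera("side");im=(255*(im/255.)**.6).astype(np.uint8)
crop(im,185,285,170,290,5,"s11.png")
local()
E
```

```text
rack-local x,y,z [-0.0189 -0.0048  0.0802]
```

View pics/s11.png

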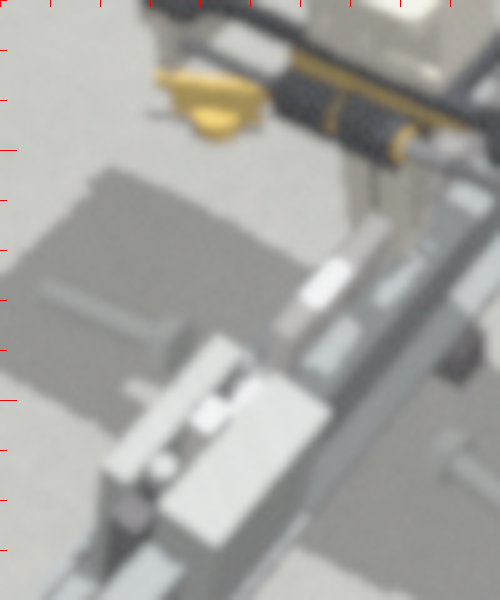

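Call:
{"method": "carry_out", "body": {
  "increments": [
    {"linear": [-0.001, 0, 0], "yaw": 0},
    {"linear": [-0.002, 0, 0], "yaw": 0},
    {"linear": [-0.003, 0, 0], "yaw": 0}
  ]
}}

```text
t: 12.02
tool_pos: [0.5502, 0.1017, 0.1152]
orientation: [-1.252, 1.138, -1.133]
force: [0.7, -3.0, -0.2]
opening: 0.0006
```

Call:
{"method": "carry_out", "body": {
  "increments": [
    {"linear": [-0.001, 0, 0], "yaw": 0},
    {"linear": [-0.002, 0, 0], "yaw": 0},
    {"linear": [-0.003, 0, 0], "yaw": 0}
  ]
}}

```text
t: 12.4
tool_pos: [0.5499, 0.1047, 0.1152]
orientation: [-1.252, 1.138, -1.133]
force: [0.7, -2.3, -0.7]
opening: 0.0006
```

Call:
{"method": "carry_out", "body": {
  "increments": [
    {"linear": [-0.001, 0, 0], "yaw": 0},
    {"linear": [-0.002, 0, 0], "yaw": 0}
  ]
}}

```text
t: 12.65
tool_pos: [0.5497, 0.1068, 0.1152]
orientation: [-1.252, 1.138, -1.133]
force: [1.1, -1.9, 0.4]
opening: 0.0004
```

Call:
{"method": "carry_out", "body": {
  "increments": [
    {"linear": [-0.001, 0, 0], "yaw": 0},
    {"linear": [-0.002, 0, 0], "yaw": 0}
  ]
}}

```text
t: 12.9
tool_pos: [0.5495, 0.1088, 0.1152]
orientation: [-1.252, 1.138, -1.134]
force: [1.0, -2.5, -0.4]
opening: 0.0005
```

Call:
{"method": "carry_out", "body": {
  "increments": [
    {"linear": [-0.001, 0, 0], "yaw": 0},
    {"linear": [-0.002, 0, 0], "yaw": 0}
  ]
}}

```text
t: 13.15
tool_pos: [0.5492, 0.1109, 0.1152]
orientation: [-1.252, 1.138, -1.133]
force: [0.9, -1.2, 0.1]
opening: 0.0003
```

Call:
{"method": "carry_out", "body": {
  "increments": [
    {"linear": [-0.001, 0, 0], "yaw": 0},
    {"linear": [-0.002, 0, 0], "yaw": 0}
  ]
}}

```text
t: 13.4
tool_pos: [0.549, 0.113, 0.1152]
orientation: [-1.252, 1.138, -1.133]
force: [0.7, -1.9, -0.2]
opening: 0.0007
```

Call:
{"method": "carry_out", "body": {
  "increments": [
    {"linear": [-0.001, 0, 0], "yaw": 0},
    {"linear": [-0.002, 0, 0], "yaw": 0}
  ]
}}

```text
t: 13.65
tool_pos: [0.5489, 0.115, 0.1152]
orientation: [-1.252, 1.138, -1.133]
force: [0.6, -4.5, -0.6]
opening: 0.0003
```

```bash
python3 - <<'E'
from h import *
im=robot.read_camera("side");im=(255*(im/255.)**.6).astype(np.uint8)
crop(im,195,255,215,290,8,"s12.png")
local()
E
```

```text
rack-local x,y,z [-0.0189  0.0117  0.0802]
```

View pics/s12.png

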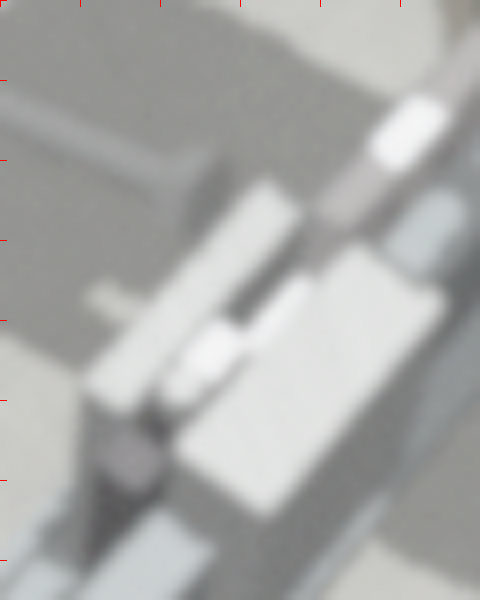

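Call:
{"method": "carry_out", "body": {
  "increments": [
    {"linear": [-0.0005, 0, 0], "yaw": 0},
    {"linear": [-0.001, 0, 0], "yaw": 0}
  ]
}}

```text
t: 13.95
tool_pos: [0.5488, 0.1151, 0.1152]
orientation: [-1.253, 1.137, -1.135]
force: [1.0, -6.2, 0.2]
opening: 0.0005
```

Call:
{"method": "carry_out", "body": {
  "increments": [
    {"linear": [-0.0005, 0, 0], "yaw": 0},
    {"linear": [-0.001, 0, 0], "yaw": 0}
  ]
}}

```text
t: 14.2
tool_pos: [0.5488, 0.1154, 0.1153]
orientation: [-1.254, 1.137, -1.136]
force: [0.7, -7.0, -0.1]
opening: 0.0005
```

Call:
{"method": "carry_out", "body": {
  "increments": [
    {"linear": [-0.0005, 0, 0], "yaw": 0},
    {"linear": [-0.001, 0, 0], "yaw": 0}
  ]
}}

```text
t: 14.45
tool_pos: [0.5488, 0.1156, 0.1153]
orientation: [-1.254, 1.136, -1.137]
force: [-0.4, -6.6, -0.5]
opening: 0.0005
```

Call:
{"method": "carry_out", "body": {
  "increments": [
    {"linear": [-0.001, 0, 0], "yaw": 0},
    {"linear": [-0.0015, 0, 0], "yaw": 0},
    {"linear": [-0.002, 0, 0], "yaw": 0}
  ]
}}

```text
t: 14.82
tool_pos: [0.5486, 0.1168, 0.1153]
orientation: [-1.255, 1.136, -1.138]
force: [1.1, -6.3, 0.3]
opening: 0.0006
```

```bash
python3 - <<'E'
from h import *
v=np.load("v.npy");plan(at(0.012,.115),v[2]);local()
E
```

```text
t 14.82 pos [0.5486 0.1168 0.1153] zang 0.0979 F [ 1.1 -6.3  0.3] op 0.0006
linear [ 0.0015  0.0003 -0.0004] yaw -0.001 q [ 0.12  0.11  1.72 -0.    1.31  0.02]
rack-local x,y,z [-0.019   0.0135  0.0803]
```

Call:
{"method": "carry_out", "body": {
  "increments": [
    {"linear": [-0.001, 0, 0], "yaw": 0},
    {"linear": [-0.0015, 0, 0], "yaw": 0},
    {"linear": [-0.002, 0, 0], "yaw": 0}
  ]
}}

```text
t: 15.2
tool_pos: [0.5485, 0.118, 0.1153]
orientation: [-1.256, 1.136, -1.139]
force: [0.9, -6.7, -1.3]
opening: 0.0006
```

Call:
{"method": "carry_out", "body": {
  "increments": [
    {"linear": [-0.001, 0, 0], "yaw": 0},
    {"linear": [-0.0015, 0, 0], "yaw": 0},
    {"linear": [-0.002, 0, 0], "yaw": 0}
  ]
}}

```text
t: 15.58
tool_pos: [0.5484, 0.1193, 0.1153]
orientation: [-1.257, 1.136, -1.14]
force: [0.7, -6.6, 0.2]
opening: 0.0007
```

```bash
python3 - <<'E'
from h import *
local()
im=robot.read_camera("side");im=(255*(im/255.)**.6).astype(np.uint8)
crop(im,195,275,205,290,7,"s13.png")
E
```

```text
rack-local x,y,z [-0.019   0.016   0.0803]
```

View pics/s13.png

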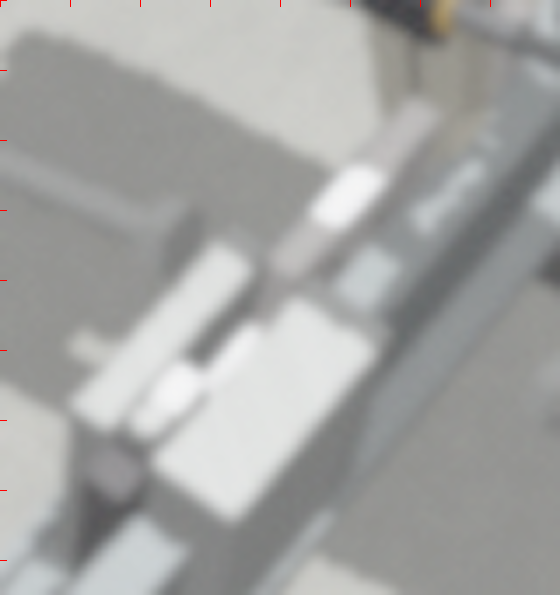

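Call:
{"method": "carry_out", "body": {
  "increments": [
    {"linear": [-0.001, 0, 0], "yaw": 0},
    {"linear": [-0.0015, 0, 0], "yaw": 0},
    {"linear": [-0.0015, 0, 0], "yaw": 0}
  ]
}}

```text
t: 16.0
tool_pos: [0.5483, 0.12, 0.1153]
orientation: [-1.257, 1.135, -1.141]
force: [1.1, -6.0, -0.5]
opening: 0.0005
```

Call:
{"method": "carry_out", "body": {
  "increments": [
    {"linear": [-0.001, 0, 0], "yaw": 0},
    {"linear": [-0.0015, 0, 0], "yaw": 0},
    {"linear": [-0.0015, 0, 0], "yaw": 0}
  ]
}}

```text
t: 16.38
tool_pos: [0.5483, 0.1201, 0.1154]
orientation: [-1.259, 1.135, -1.143]
force: [0.6, -10.1, 0.7]
opening: 0.0008
```

Call:
{"method": "carry_out", "body": {
  "increments": [
    {"linear": [-0.001, 0, 0], "yaw": 0},
    {"linear": [-0.0015, 0, 0], "yaw": 0},
    {"linear": [-0.0015, 0, 0], "yaw": 0}
  ]
}}

```text
t: 16.75
tool_pos: [0.5483, 0.1201, 0.1154]
orientation: [-1.26, 1.134, -1.145]
force: [0.9, -9.6, 0.5]
opening: 0.0008
```

Call:
{"method": "carry_out", "body": {
  "increments": [
    {"linear": [-0.001, 0, 0], "yaw": 0},
    {"linear": [-0.0015, 0, 0], "yaw": 0},
    {"linear": [-0.002, 0, 0], "yaw": 0},
    {"linear": [-0.002, 0, 0], "yaw": 0}
  ]
}}

```text
t: 17.25
tool_pos: [0.5483, 0.1201, 0.1155]
orientation: [-1.263, 1.133, -1.148]
force: [-0.3, -12.2, 0.1]
opening: 0.0005
```

Call:
{"method": "carry_out", "body": {
  "increments": [
    {"linear": [0.003, 0, 0], "yaw": 0},
    {"linear": [0.007, 0, 0], "yaw": 0},
    {"linear": [0.011, 0, 0], "yaw": 0},
    {"linear": [0.013, 0, 0], "yaw": 0}
  ]
}}

```text
t: 17.75
tool_pos: [0.5495, 0.1071, 0.1156]
orientation: [-1.262, 1.133, -1.148]
force: [-0.3, 0.9, -0.1]
opening: 0.0001
```

```bash
python3 - <<'E'
from h import *
v=np.load("v.npy");plan(at(0.003,.2),v[2]);local()
E
```

```text
t 17.75 pos [0.5495 0.1071 0.1156] zang 0.0951 F [-0.3  0.9 -0.1] op 0.0001
linear [ 0.0019 -0.0843 -0.0004] yaw -0.004 q [ 0.11  0.11  1.72 -0.01  1.32  0.02]
rack-local x,y,z [-0.0191  0.0038  0.0806]
```

Call:
{"method": "carry_out", "body": {
  "increments": [
    {"linear": [0, -0.02, 0], "yaw": 0},
    {"linear": [0, -0.05, 0], "yaw": 0},
    {"linear": [0, -0.09, 0], "yaw": 0},
    {"linear": [0, -0.13, 0], "yaw": 0},
    {"linear": [0, -0.13, 0], "yaw": 0}
  ]
}}

```text
t: 18.38
tool_pos: [0.552, 0.1093, 0.252]
orientation: [-1.255, 1.127, -1.151]
force: [0.6, 0.6, -0.7]
opening: 0.0006
```

Call:
{"method": "carry_out", "body": {
  "increments": [
    {"linear": [0.05, 0, 0], "yaw": 0},
    {"linear": [0.1, 0, 0], "yaw": 0},
    {"linear": [0.15, 0, 0], "yaw": 0},
    {"linear": [0.2, 0, 0], "yaw": 0},
    {"linear": [0.25, 0, 0], "yaw": 0}
  ]
}}

```text
t: 19.0
tool_pos: [0.5755, -0.1409, 0.2551]
orientation: [-1.255, 1.127, -1.151]
force: [-0.1, 0.8, 0.3]
opening: 0.0002
```

```bash
python3 - <<'E'
from h import *
v=np.load("v.npy");L=v[6]+.06
s=robot.read_state();print(s["tool_pos"],s["t"])
im=robot.read_camera("side");cv2.imwrite("pics/sf.png",im);crop(im,185,345,140,310,3.4,"s14.png")
im=robot.read_camera("top");cv2.imwrite("pics/tf.png",im);crop(im,160,390,150,250,3.4,"t14.png")
E
```

```text
[ 0.57548476 -0.14091799  0.25513318] 19.0
```

View pics/s14.png

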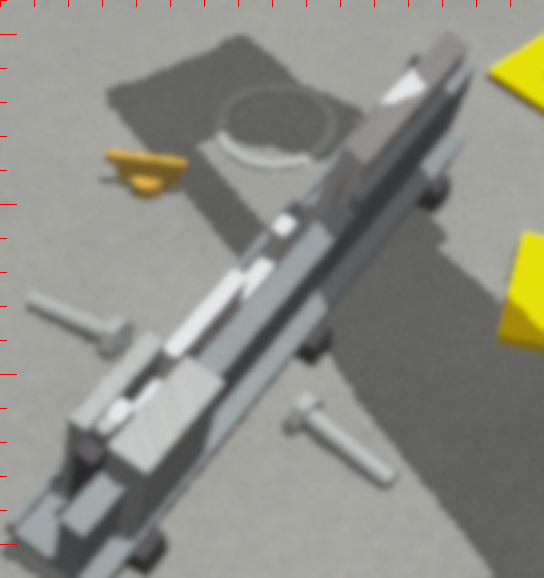

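View pics/t14.png

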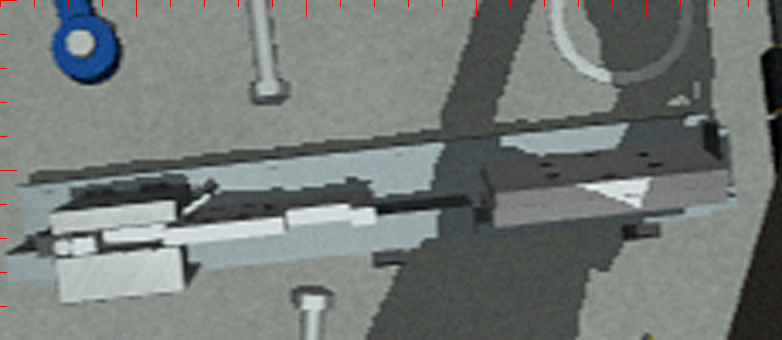

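View pics/tf.png

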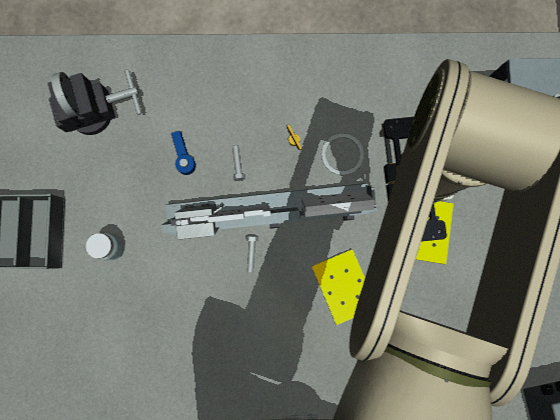

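```bash
python3 - <<'E'
from h import *
v=np.load("v.npy")
print("stable",robot.read_state()["force"].round(1))
for n,x0,y0,w,hh,k,f in(("side",195,190,90,90,7,"sf"),("top",165,190,115,45,6,"tf")):
    im=cv2.imread(f"pics/{f}.png");crop(im,x0,x0+w,y0,y0+hh,k,f+"o.png");c=cv2.imread(f"pics/{f}o.png")
    L=v[6]+.061
    for d in(.005,-.005):
        q=[(L,.1),(L-.014,.1),(L-.014,.068),(L-.054,.068),(L-.054,.1),(L-.126,.1),(L-.126,.068),(L-.166,.068),(L-.166,.1),(L-.18,.1),(L-.18,0.07)]
        P=np.array([(proj(n,rk(v[:3],a_,b,d))[0]-[x0,y0]+.5+([1,0.2] if n=="side" else [-.3,-.7]))*k for a_,b in q]).astype(np.int32)
        cv2.polylines(c,[P],False,(0,0,255) if d<0 else (0,160,0),1)
    cv2.imwrite(f"pics/{f}o.png",c)
E
```

```text
stable [0.6 0.2 0.6]
```

View pics/sfo.png

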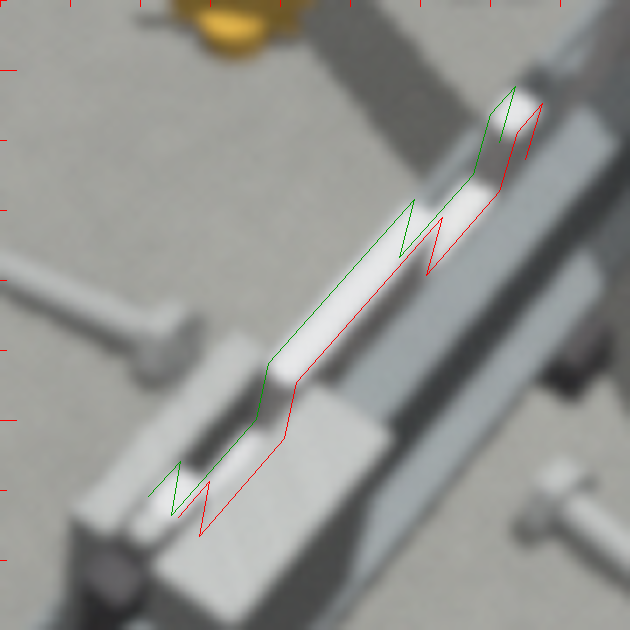

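View pics/tfo.png

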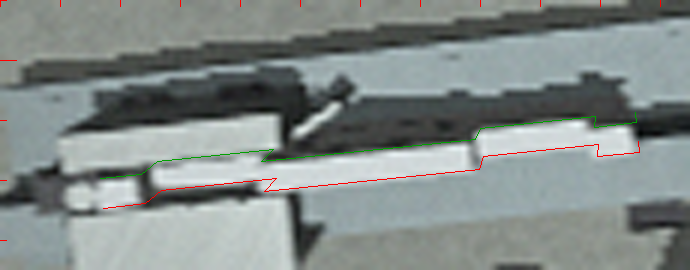

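```bash
python3 -c "
from plant import robot
print(robot.close_job())"
```

```text
the job is handed in; nothing more can be done
None
```

I slid the template along the ledge into the dock and pressed the stop pad in until it hit its hard end. I then pulled the arm clear and handed the job in at about 19 s, well under the 51 s limit. I don't know the verdict, because the hand-in reports none.

**How it was moved:** The closed fingers drew the template by its leading notch until its end was about 6 mm past the dock's mouth. They then pushed it the rest of the way in the tail notch, which was free by then.

**Pad:** I met it about 56 mm past the mouth. It yielded at 6–7 N over about 5 mm, then stopped moving while the force rose to 10–12 N. The highest force I read was 12.2 N, against the 35 N limit.

**Last checks:**
- **Template:** In both views the model overlay puts its end about 60 mm inside the gap. It is in line with the rack, at ledge height at both ends, within about a pixel or two (2–4 mm).
- **Plain plates and bench:** The two plain plates lean together in their place. By eye, the other things on the bench have not moved.
- **Robot:** The arm is clear of everything, with no contact force.

**Uncertain:** The pad's travel comes from arm position and force, not from a direct reading. The side view also showed a steady offset of about 1 pixel against the fit, which I allowed for.

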